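Lay the radio on its face in the repair cradle and flip the hold-down over it

ROBOT

A 6-joint arm with a two-finger parallel gripper is mounted at the origin on the work surface. World frame = base frame: x ahead of the robot, y to its left, z up, the work surface at z = 0. Lengths are in mm, angles in rad, forces in N, time in s.
With the tool pointing down it reaches from about 300 to 750 mm from the base axis. Payload 8.5 kg.
Tool frame: the origin (TCP) lies between the finger pads; the fingertips stand 11 mm ahead of it and the grasp point (between the pads) lies 8 mm behind it; z points along the fingers, y is the line along which they close (so a half turn about z gives the same grasp; the last joint's range is limited). The gripper opens to 88 mm and grips with 3 to 60 N. Pads are 18 mm wide; open, the fingers measure 123 mm over their backs; the gripper's body (75 mm by 187 mm) begins 45 mm behind the grasp point.
Start: joints at [1.047, 0.381, 1.297, -0, 1.464, -0.215], TCP at [167.145, 523.969, 249.748] pointing down, gripper open.
Joint ranges: [-3.11, 3.11], [-0.89, 2.33], [0.22, 2.48], [-1.42, 4.56], [0.17, 2.85], [-2.88, 2.88]. Speed limits (rad/s): [2.39, 2.39, 3.14, 3.14, 3.14, 3.14].

INTERFACE

Orientations are given as [roll, pitch, yaw] about the fixed x, y, z axes, in that order (R = Rz(yaw) Ry(pitch) Rx(roll)).
In Python, from workcell import bot gives the robot as it stands. The module is installed in compiled form; this text tells all that it offers.
- The arm moves only by the tool servo_tool, never from a script. Its argument "moves" is a list of rows, each a list of 5 numbers: the shift along the tool's x, y, z in cm, then the turn about the tool's z in degrees, then the opening, from 0 (shut) to 1 (fully open). A call has 1 to 10 rows; each row shifts and turns the commanded pose from where the row before left it, along the tool's axes as they then stand; what a row does not reach is not made up. A row lasts 1/12 s, in which the tool goes at most 41.7 mm and 7.16 degrees, less where a joint would pass 70% of its speed; a pose out of reach is approached as far as the arm can. A call is refused whole if a number of a shift passes 4.17 or a number of a turn 7.16, either way. A call with a gripper value outside its range is refused whole. The fingers move at their own pace and stop on an object; "grip_force" is the grip in N (left out, the last holds). Time passes only in rows, so rows that do not move let the fingers close. It gives the time, the measured TCP pose, the force, the opening and the grip force at its end, in the units of the state.
- bot.state(): the state, without advancing time (a new reading comes with each control period).
- bot.grab_frame(name): name is "side" or "top" or "wrist"; returns the picture (384x512x3 uint8, red, green, blue); there is no depth.
- bot.camera_model(name): a dict with "fx", "fy", "cx", "cy" (pixels), "k1" (the pictures are not rectified: a ray, as slopes to the right and down, at radius r is drawn at 1 + k1 r^2 times it, then the intrinsics apply), "pose" (4x4, takes a point from camera to world coordinates). Camera axes: x right, y up, looking along -z (the intrinsics and any distortion apply to the point x, -y, -z); pixel columns grow to the right and rows downward; lengths in mm; the calibration is good to about 2 mm. A picture is of the moment at which its call begins: read the wrist's pose just before it. camera_model takes no time and is no camera call; for the wrist camera it gives the pose at the moment of the call.
- bot.finish_job(): hands the job in; it is judged then, once.
The state is a dict: "time": time; "qpos": joint angles; "joint_velocities": joint speeds; "effort": joint torques, N m; "ee_pos": TCP position; "tool_rot": TCP orientation; "wrist_force": force on the tool from outside, world axes, zero at the start; "torque": the same for the moment, N m; "finger_gap": opening from 0.0 (shut) to 1.0 (fully open); "grip_force": force on a finger pad.
Only numpy, scipy, OpenCV 4.12 (cv2) and the standard library are available. Lean on these libraries where they do the work, as an engineer would, in place of code of your own. Each camera call takes 0.05 s, during which the arm holds its last target. There are 200 camera calls.

TASK

The orange radio stands upright in the blue-rimmed repair cradle: push it over forwards with the fingertips so that it lies flat on its face in the cradle with its screwed back cover upwards. Then push the yellow hold-down arm over from its open position so that its rubber foot rests on the radio's back. Do it all by pushing: do not pick the radio up, and leave the other things on the table where they are.

Things in the scene. Friction and masses are not known exactly. Their poses are not given: they have to be found in the camera images.
- radio: Orange radio, box 45 mm deep (own x), 150 wide (own y), 90 tall (own z), about 0.5 kg. Origin: centre of its underside. Black face with loudspeaker looks along own +x; grey back cover with four screws along own -x. Starts upright on the cradle's floor near the cradle's -x end, facing roughly the cradle's +x.
- radio_mid (a point): The middle of the radio's box and its centre of mass, 45 mm above its underside. Pushed forward on the upper third of its back the radio tips instead of sliding, passes its balance point at about 27 degrees and falls on its face by itself, in the middle of the cradle.
- radio_toe (a point): The middle of the radio's lower front edge, about which it tips; it stays down at the cradle's floor throughout.
- cradle: Repair cradle, fixed: a tray 214 x 214 mm, black rubber floor 8 mm above the table, blue rims 8 mm thick, 20 mm above the table. Origin: centre of its underside, on the table. The radio tips along its +x. Outside its +y rim stands the hold-down's blue hinge post (x -11 to 31 mm, y 110 to 134 mm, top 80 mm above the table).
- hold_arm (a joint): Angle of the yellow hold-down arm, rad: 0 = level across the cradle (foot just on the back of a radio lying on its face), 1.57 = straight up, more = leaning outwards (cradle's +y). Range -0.35 to 2.1, starts at 1.65 to 1.9. It stays where left near upright (hinge friction 0.045 N m); pushed inwards below about 1.1 it sinks by its own weight (0.2 kg).
- hold_arm_hinge (a point): Point on the arm's hinge axis, mid-width of the arm: 10 mm along x, 122 mm along y, 70 mm up in the cradle's frame. The axis lies along the cradle's x.
- hold_arm_tip (a point): Free end of the hold-down arm, 112 mm from the hinge axis on its middle line. The arm is a flat bar 22 mm wide (along the cradle's x) and 10 mm thick, 114 mm long from the axis. Its round black rubber foot, 22 mm across, is 102 mm from the axis and reaches 17 mm from the middle line on the side facing the tray.
- screwdriver: Screwdriver with red handle, lying beside the cradle on its -y side; leave alone. Origin under its middle.
- screw_jar: Clear jar with black cap, 48 mm across, 55 mm tall, beside the cradle on its -y side; leave alone. Origin: centre of its underside.
- multimeter: Yellow hand multimeter lying on its back, 145 x 75 x 35 mm; leave alone. Origin: centre of its underside.
- mug: Blue mug, 80 mm across, 92 mm tall; leave alone. Origin: centre of its underside.
- pliers: Pliers with orange handles, about 175 mm long, lying flat beyond the cradle; leave alone. Origin under the pivot.
- adapter: Black power adapter, 85 x 50 x 32 mm; leave alone. Origin: centre of its underside.
- torch: Metal torch, 136 mm long, 38 mm across the head, lying beyond the cradle; leave alone. Origin under its middle.
Not all that is in view belongs to the job. Leave any green look-alike of the radio alone.

How it is judged:
By the outcome, as a careful person would: the job done as asked, in the order asked, and still so for the second after the job is handed in, with the robot touching nothing.
It also fails if it takes over 51 s, if anything falls off the work surface, if the arm or the gripper's body presses on something with over 40 N, if the wrist force passes 120 N, or if a joint passes its speed limit or range.

## Working session

There is one attempt and no reset: what is moved stays moved. The work goes in short steps, Python scripts to look and compute and a tool call to move; the robot and the scene stay as the last step left them, time stands still between calls to the robot, and variables do not carry over. Pictures are saved under pics/ and viewed, at most 10 in all, crops included, and the job is handed in when it is done.

Besides the shell and the picture viewer there is one more tool, called as name([rows], argument=value, ...), one row to a line, values as JSON. servo_tool: Moves the arm, as the interface text tells. Its arguments: {"type":"object","properties":{"moves":{"type":"array","items":{"type":"array","items":{"type":"number"}}},"grip_force":{"type":"number"}},"required":["moves"]}

```bash
mkdir -p pics
python3 - <<'E'
from workcell import bot
import cv2,numpy as np
print(bot.state())
for n in("top","side"):
    f=bot.grab_frame(n);m=bot.camera_model(n);print(n,{k:np.round(v,3).tolist() for k,v in m.items()})
    cv2.imwrite(f"pics/{n}0.png",cv2.resize(f[:,:,::-1],(800,600),interpolation=cv2.INTER_CUBIC))
E
```

```text
{'time': 0.0, 'qpos': array([ 1.04667876e+00,  3.81199197e-01,  1.29824767e+00,  6.38789488e-06,
        1.46360918e+00, -2.15281791e-01]), 'joint_velocities': array([-5.43436933e-04, -8.23591331e-04, -1.17827276e-03,  1.00248860e-03,
        1.44662304e-03, -2.21001822e-05]), 'effort': array([-1.05552158e-04, -4.37919831e+01, -2.24563587e+01,  7.14077102e-02,
        3.52533697e-02, -1.08821530e-04]), 'ee_pos': array([167.02842592, 523.74750682, 249.14045978]), 'tool_rot': array([-3.14016439e+00, -3.18818230e-04,  2.83275596e+00]), 'wrist_force': array([0.78230123, 0.78739844, 0.07689416]), 'torque': array([-0.00577217,  0.00718236, -0.00966305]), 'grip_force': 0.0, 'finger_gap': 1.0008351888060925}
top {'fx': 429.822, 'fy': 429.822, 'cx': 248.827, 'cy': 186.623, 'k1': -0.094, 'pose': [[-0.058, 0.978, -0.201, 192.447], [-0.998, -0.057, 0.01, -6.751], [-0.002, 0.202, 0.979, 1593.588], [0.0, 0.0, 0.0, 1.0]]}
side {'fx': 407.127, 'fy': 407.127, 'cx': 254.522, 'cy': 192.43, 'k1': -0.059, 'pose': [[0.996, 0.042, -0.08, 404.071], [-0.09, 0.52, -0.849, -1145.405], [0.006, 0.853, 0.522, 757.99], [0.0, 0.0, 0.0, 1.0]]}
```

View pics/top0.png

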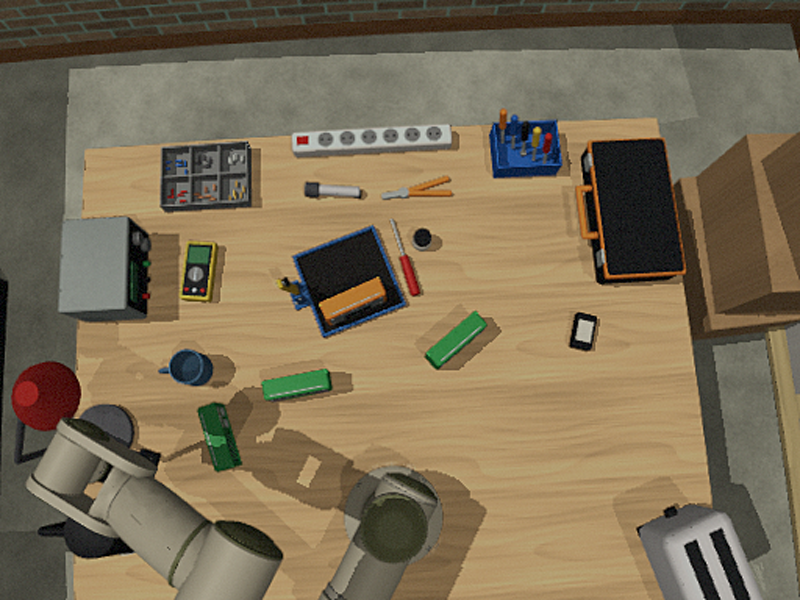

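View pics/side0.png

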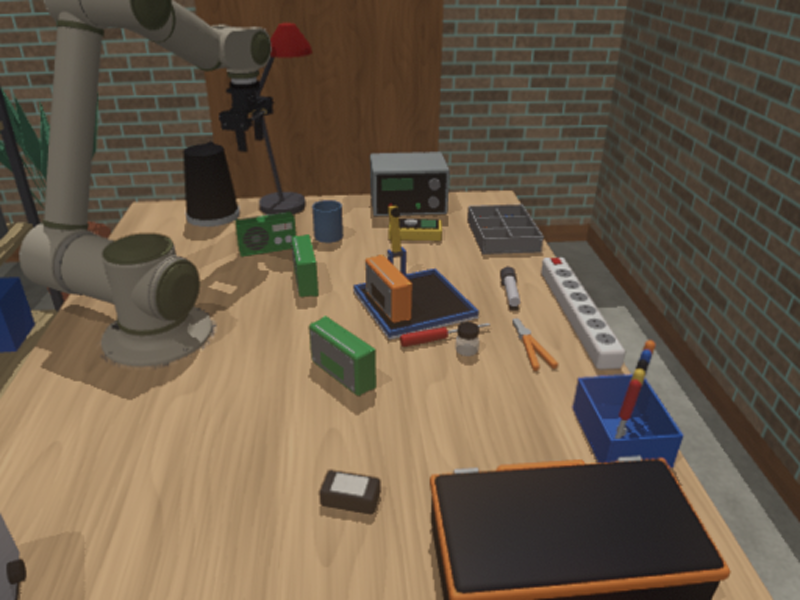

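The top view shows the cradle with corners near (293,255), (375,227), (409,304) and (325,335) in the 800x600 picture. The radio stands near its lower edge with its back towards the robot, and the yellow arm is at about (290,288). Next I'll measure from a crop.

```bash
cat > h.py <<'E'
from workcell import bot
import cv2,numpy as np
def ray(m,uv):
    K=np.array([[m["fx"],0,m["cx"]],[0,m["fy"],m["cy"]],[0,0,1]])
    p=cv2.undistortPoints(np.array([[uv]],float),K,np.array([m["k1"],0,0,0,0]))[0,0]
    T=np.array(m["pose"]);return T[:3,3],T[:3,:3]@np.array([p[0],-p[1],-1])
def plane(m,uv,z):
    c,d=ray(m,uv);return c+d*(z-c[2])/d[2]
def proj(m,P):
    T=np.array(m["pose"]);q=T[:3,:3].T@(np.array(P,float)-T[:3,3]);s=np.array([q[0],-q[1]])/-q[2]
    return s*(1+m["k1"]*s@s)*m["fx"]+[m["cx"],m["cy"]]
E
python3 - <<'E'
from h import *
m=bot.camera_model("top")
P=[plane(m,np.array(p)/1.5625,20) for p in[(293,255),(375,227),(409,304),(325,335)]]
for p in P:print(p.round(0))
print([np.linalg.norm(P[i]-P[i-1]).round(0) for i in range(4)],np.mean(P,0).round(1))
f=bot.grab_frame("top")
cv2.imwrite("pics/top1.png",cv2.resize(f[135:220,170:270,::-1],(700,595),interpolation=cv2.INTER_CUBIC))
E
```

```text
[620. 203.  20.]
[679.   1.  20.]
[483. -70.  20.]
[420. 133.  20.]
[np.float64(212.0), np.float64(211.0), np.float64(208.0), np.float64(212.0)] [550.6  67.1  20. ]
```

View pics/top1.png

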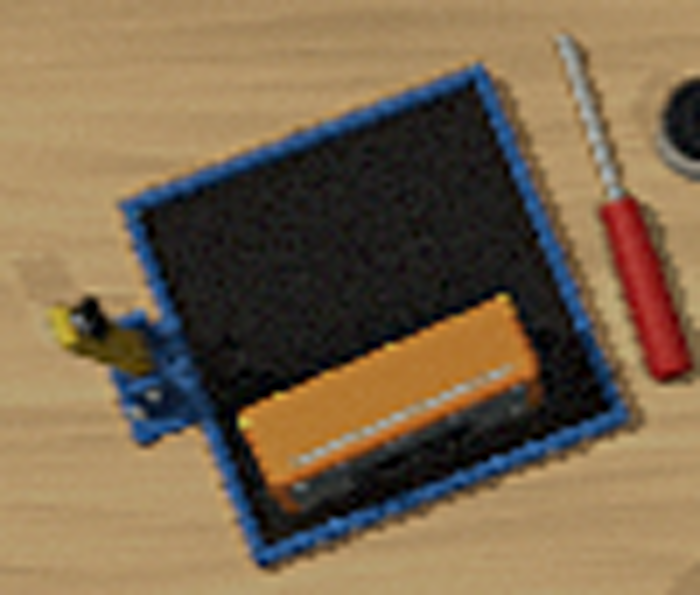

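The crop (scale 7) shows the cradle corners at (122,205), (485,65), (630,418) and (262,567). The radio top's front edge runs (240,415)-(508,295) and its back edge (278,490)-(540,370). The arm tip is at about (60,325), leaning outwards.

```bash
cat >> h.py <<'E'
def cal():
    m=bot.camera_model("top");g=lambda x,y,z:plane(m,(169.5+x/7+.07,134.5+y/7+.07),z)
    C=[g(x,y,20) for x,y in[(122,205),(485,65),(630,418),(262,567)]]
    d=(C[0]-C[3]+C[1]-C[2]);yw=np.arctan2(d[1],d[0]);c=np.mean(C,0);return g,C,c,yw
g,C,c,yw=cal()
R=np.array([[np.cos(yw),-np.sin(yw)],[np.sin(yw),np.cos(yw)]])
inC=lambda P:R.T@(np.array(P)[:2]-c[:2])
toW=lambda p:c[:2]+R@np.array(p)
def togo(p,z,yaw,ti=11):
    "p: fingertip target in cradle xy, z tip height -> tool-axis shifts (cm), turn deg"
    s=bot.state();from scipy.spatial.transform import Rotation as Q
    T=Q.from_euler("xyz",s["tool_rot"]).as_matrix()
    d=np.r_[toW(p),z+ti]-s["ee_pos"];dy=(np.degrees(yaw-s["tool_rot"][2])+90)%180-90
    return (T.T@d/10).round(2),-dy.round(1),s["ee_pos"].round(1)
E
python3 - <<'E'
from h import *
print(c,np.degrees(yw),[np.linalg.norm(C[i]-C[i-1]).round(0) for i in range(4)])
for n,x,y,z in[("fl",240,415,98),("fr",508,295,98),("bl",278,490,98),("br",540,370,98),("tip",60,325,180)]:
    P=g(x,y,z);print(n,P.round(0),inC(P).round(0))
print(togo((-145,0),150,yw+np.pi/2),togo((-145,0),150,yw+np.pi), toW((-145,0)),np.degrees(bot.state()["tool_rot"]))
E
```

```text
[550.85490332  71.57577538  20.        ] 18.545492807895428 [np.float64(213.0), np.float64(211.0), np.float64(211.0), np.float64(210.0)]
fl [483. 138.  98.] [-43.  85.]
fr [538.  -1.  98.] [-36. -64.]
bl [444. 121.  98.] [-86.  80.]
br [498. -15.  98.] [-78. -65.]
tip [517. 216. 180.] [ 13. 147.]
(array([-38.61, -39.98,   8.86]), np.float64(53.8), array([167.1, 523.8, 249.3])) (array([-38.61, -39.98,   8.86]), np.float64(-36.2), array([167.1, 523.8, 249.3])) [413.38454791  25.45743431] [-1.79942122e+02 -1.29772823e-02  1.62308612e+02]
```

servo_tool([
  [-1, -1, 0, 0, 0.6],
  [-2.7, -2.8, 0, 0, 0.6],
  [-2.7, -2.8, 0, 0, 0.6],
  [-2.7, -2.8, 0, 0, 0.6],
  [-2.7, -2.8, 0, 0, 0.6],
  [-2.7, -2.8, 0, 0, 0.6],
  [-2.7, -2.8, 0, 0, 0.6],
  [-2.7, -2.8, 0, 0, 0.6],
  [-2.7, -2.8, 0, 0, 0.6],
  [-2.7, -2.8, 0, 0, 0.6],
])

```text
time: 0.98
ee_pos: [328.7, 195.7, 249.8]
tool_rot: [3.141, 0.0, 2.833]
wrist_force: [1.4, 0.8, -0.6]
finger_gap: 0.602
grip_force: 0.0
```

servo_tool([
  [-2.7, -2.8, 0, 0, 0.6],
  [-2.7, -2.8, 0, 0, 0.6],
  [-2.7, -2.8, 0, 0, 0.6],
  [-1, -1, 0, -3, 0.6],
  [0, 0, 0, -7, 0.6],
  [0, 0, 0, -7, 0.6],
  [0, 0, 0, -7, 0.6],
  [0, 0, 0, -7, 0.6],
  [0, 0, 0, -7, 0.6],
  [0, 0, 0, 0, 0.6],
])

```text
time: 1.82
ee_pos: [386.6, 80.2, 249.6]
tool_rot: [3.141, -0.0, -2.783]
wrist_force: [0.1, 0.1, -0.1]
finger_gap: 0.599
grip_force: 0.0
```

Run:
```python
from h import *
print(togo((-125,9),80,yw+np.radians(2.7)),bot.state()["qpos"].round(2),bot.state()["time"])
f=bot.grab_frame("wrist");m=bot.camera_model("wrist")
cv2.imwrite("pics/w0.png",f[:,:,::-1])
for q in[(-82,84),(-82,-66),(-37,84),(-37,-66)]:
    print(proj(m,np.r_[toW(q),98]).round())
for q in[(-107,107),(-107,-107)]:print(proj(m,np.r_[toW(q),20]).round())
```

```text
(array([-2.62, -5.24, 15.86]), np.float64(-0.7), array([386.6,  80.2, 249.6])) [-0.1   0.1   1.68 -0.    1.36 -2.03] 1.8167
[278. 242.]
[131. 237.]
[275. 280.]
[135. 275.]
[293. 194.]
[120. 190.]
```

View pics/w0.png

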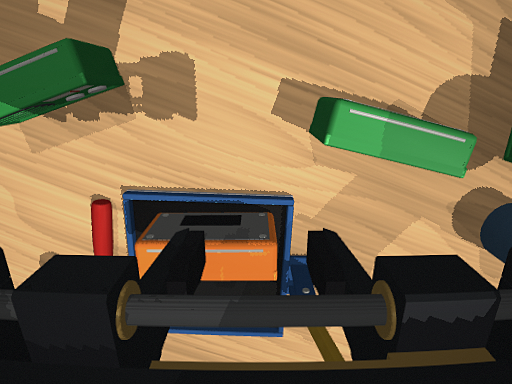

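The wrist view agrees with the measurements. The rim is at row ~192 and the radio's top back edge runs (138,242)-(275,240), square to the gripper.

servo_tool([
  [-1.3, -2.6, 0, -0.7, 0.6],
  [-1.3, -2.6, 0, 0, 0.6],
  [0, 0, 3, 0, 0.6],
  [0, 0, 3.5, 0, 0.6],
  [0, 0, 3.5, 0, 0.6],
  [0, 0, 3.5, 0, 0.6],
  [0, 0, 2.1, 0, 0.6],
  [0, 0, 0, 0, 0.6],
  [0, 0, 0, 0, 0.6],
])

```text
time: 2.62
ee_pos: [429.3, 40.8, 93.7]
tool_rot: [3.141, -0.002, -2.778]
wrist_force: [0.6, -0.2, 0.3]
finger_gap: 0.6
grip_force: 0.0
```

Run:
```python
from h import *
print(togo((-125,9),82,yw+np.radians(2)),togo((-60,9),82,yw))
```

```text
(array([-0.  , -0.05,  0.07]), np.float64(0.3), array([429.3,  40.8,  93.7])) (array([-6.5 , -0.31,  0.06]), np.float64(2.3), array([429.3,  40.8,  93.7]))
```

servo_tool([
  [-1, 0, 0, 0, 0.6],
  [-1, 0, 0, 0, 0.6],
  [-0.6, 0, 0, 0, 0.6],
  [-0.4, 0, 0, 0, 0.6],
  [-0.4, 0, 0, 0, 0.6],
  [-0.4, 0, 0, 0, 0.6],
  [-0.4, 0, 0, 0, 0.6],
  [-0.4, 0, 0, 0, 0.6],
])

```text
time: 3.28
ee_pos: [472.3, 57.3, 93.9]
tool_rot: [3.141, -0.001, -2.775]
wrist_force: [-2.3, -1.1, 2.4]
finger_gap: 0.602
grip_force: 1.4
```

servo_tool([
  [-0.3, 0, 0, 0, 0.6],
])

```text
time: 3.37
ee_pos: [475.4, 58.4, 93.9]
tool_rot: [-3.142, 0.0, -2.775]
wrist_force: [-1.9, -1.6, 1.1]
finger_gap: 0.598
grip_force: 1.2
```

Run:
```python
from h import *
print(bot.state()["wrist_force"],togo((-45,9),82,yw))
f=bot.grab_frame("side")
cv2.imwrite("pics/s1.png",cv2.resize(f[110:230,190:350,::-1],(640,480),interpolation=cv2.INTER_CUBIC))
```

```text
[-1.90795188 -1.62396311  1.08275886] (array([-3.06, -0.39,  0.09]), np.float64(2.5), array([475.4,  58.4,  93.9]))
```

View pics/s1.png

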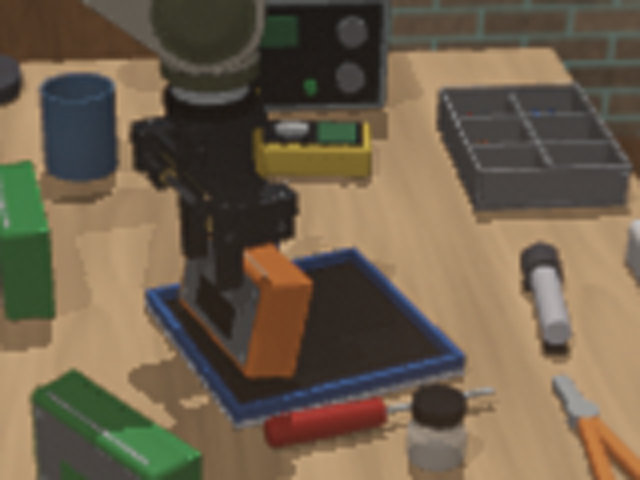

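The radio is tipping, leaning forward by about 10°, with no sliding seen. I'll push on.

servo_tool([
  [-0.4, 0, 0, 0, 0.6],
  [-0.4, 0, 0, 0, 0.6],
  [-0.4, 0, 0, 0, 0.6],
  [-0.4, 0, 0, 0, 0.6],
  [-0.4, 0, 0, 0, 0.6],
  [-0.4, 0, 0, 0, 0.6],
  [0, 0, 0, 0, 0.6],
  [0, 0, 0, 0, 0.6],
])

```text
time: 4.08
ee_pos: [497.6, 67.0, 93.6]
tool_rot: [3.142, -0.0, -2.775]
wrist_force: [0.6, 0.0, -0.0]
finger_gap: 0.603
grip_force: 0.0
```

servo_tool([
  [0, 0, 0, 0, 0.6],
  [0, 0, 0, 0, 0.6],
  [0, 0, 0, 0, 0.6],
])

```text
time: 4.33
ee_pos: [497.4, 66.9, 93.8]
tool_rot: [3.142, -0.0, -2.775]
wrist_force: [0.6, -0.5, -0.4]
finger_gap: 0.6
grip_force: 0.0
```

Run:
```python
from h import *
print(bot.state()["wrist_force"])
f=bot.grab_frame("side")
cv2.imwrite("pics/s2.png",cv2.resize(f[110:230,190:350,::-1],(640,480),interpolation=cv2.INTER_CUBIC))
```

```text
[ 0.60702877 -0.46057117 -0.44704279]
```

View pics/s2.png

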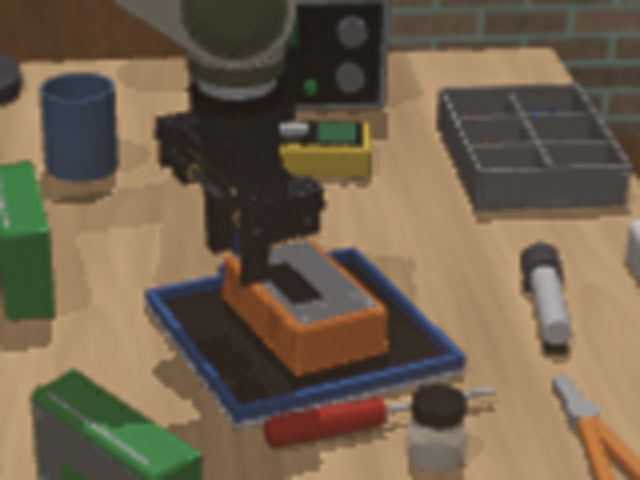

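The radio now lies flat on its face, with the grey back up and inside the rims. Next I'll raise the gripper and go over to the outside of the hold-down arm.

servo_tool([
  [1, 0, -1, 0, 0.6],
  [0, 0, -3.5, 0, 0],
  [0, 0, -3.5, 0, 0],
  [0, 0, -3.5, 0, 0],
  [0, 0, -3, 0, 0],
  [0, 0, 0, 0, 0],
  [0, 0, 0, 0, 0],
])

```text
time: 4.97
ee_pos: [488.4, 63.3, 239.8]
tool_rot: [-3.14, 0.003, -2.775]
wrist_force: [0.2, 0.0, -0.8]
finger_gap: 0.168
grip_force: 0.0
```

Run:
```python
from h import *
print(togo((10,192),225,yw),bot.state()["qpos"].round(2))
f=bot.grab_frame("side");m=bot.camera_model("side")
cv2.imwrite("pics/s3.png",cv2.resize(f[100:220,190:350,::-1],(640,480),interpolation=cv2.INTER_CUBIC))
pr=lambda x,y,z:((proj(m,np.r_[toW((x,y)),z])-[190,100])*4).round()
for t in(1.6,1.75,1.9):print(t,pr(10,122-112*np.cos(t),70+112*np.sin(t)))
print(pr(10,122,70),[pr(x,y,53) for x in(-40,50) for y in(-66,84)])
```

```text
(array([-7.95, 17.67,  0.38]), np.float64(2.5), array([488.4,  63.3, 239.8])) [-0.11  0.29  1.47  0.    1.38 -2.05]
1.6 [249. 133.]
1.75 [242. 128.]
1.9 [235. 126.]
[250. 247.] [array([285., 372.]), array([216., 291.]), array([382., 350.]), array([307., 273.])]
```

View pics/s3.png

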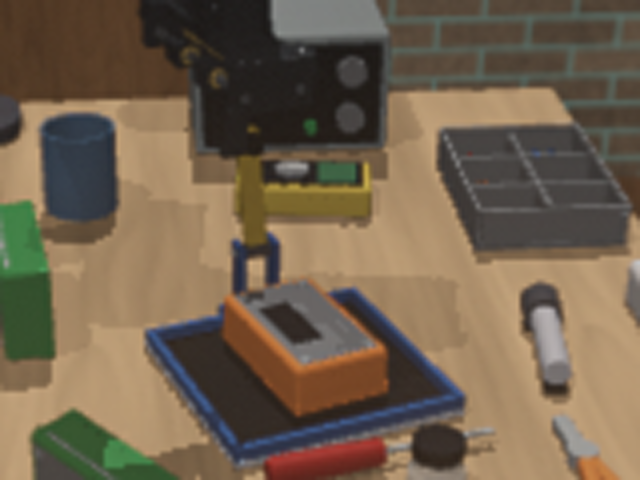

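The lying radio is confirmed. The yellow arm is upright from the post at (255,250) to its tip at (250,130), which agrees with the model.

servo_tool([
  [-1.6, 3.5, 0, 2.5, 0],
  [-1.6, 3.5, 0, 0, 0],
  [-1.6, 3.5, 0, 0, 0],
  [-1.6, 3.5, 0, 0, 0],
  [-1.6, 3.5, 0, 0, 0],
  [0, 0, 0, 0, 0],
])

```text
time: 5.52
ee_pos: [505.9, 259.9, 236.3]
tool_rot: [3.14, -0.003, -2.814]
wrist_force: [-0.6, 0.0, -0.8]
finger_gap: 0.004
grip_force: 0.0
```

Run:
```python
from h import *
print(togo((10,192),140,yw),bot.state()["qpos"].round(2),bot.state()["finger_gap"])
```

```text
(array([ 0.71, -0.1 ,  8.53]), np.float64(0.2), array([505.9, 259.9, 236.3])) [ 0.27  0.42  1.27  0.    1.45 -1.63] 0.004233164376973446
```

servo_tool([
  [0.7, 0, 2, 0, 0],
  [0, 0, 3, 0, 0],
  [0, 0, 2.5, 0, 0],
  [0, 0, 1, 0, 0],
  [0, -0.6, 0, 0, 0],
  [0, -0.7, 0, 0, 0],
  [0, -0.7, 0, 0, 0],
  [0, -0.7, 0, 0, 0],
  [0, -0.7, 0, 0, 0],
  [0, -0.6, 0, 0, 0],
])

```text
time: 6.35
ee_pos: [513.5, 213.8, 154.6]
tool_rot: [-3.141, 0.002, -2.819]
wrist_force: [-0.2, 0.5, -0.1]
finger_gap: 0.003
grip_force: 0.3
```

servo_tool([
  [0, -0.6, 0, 0, 0],
  [0, -0.6, 0, 0, 0],
  [0, -0.6, 0, 0, 0],
  [0, -0.6, 0, 0, 0],
  [0, -0.6, 0, 0, 0],
  [0, -0.6, 0, 0, 0],
  [0, -0.6, 0, 0, 0],
])

```text
time: 6.93
ee_pos: [526.4, 174.3, 153.7]
tool_rot: [-3.142, -0.0, -2.819]
wrist_force: [0.4, 0.6, -0.1]
finger_gap: 0.006
grip_force: 0.2
```

Run:
```python
from h import *
print(togo((10,110),139,yw),bot.state()["wrist_force"])
f=bot.grab_frame("side")
cv2.imwrite("pics/s4.png",cv2.resize(f[100:220,190:350,::-1],(640,480),interpolation=cv2.INTER_CUBIC))
```

```text
(array([-0.05,  0.48,  0.37]), np.float64(-0.0), array([526.4, 174.3, 153.7])) [ 0.42064957  0.59265534 -0.14807671]
```

View pics/s4.png

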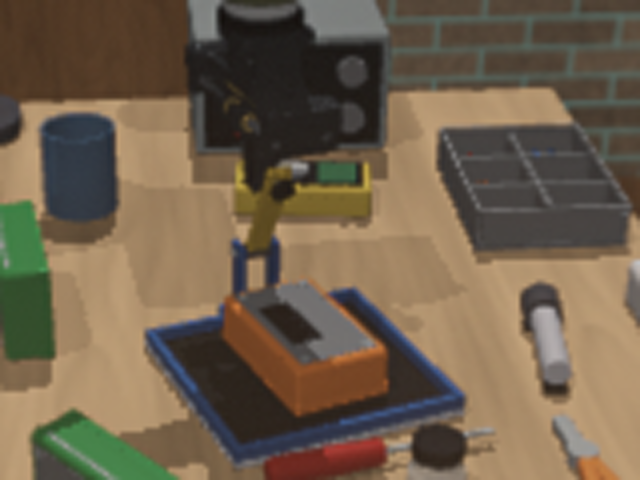

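The arm is leaning inwards, with the fingertips behind it and its black foot at (283,188). I'll follow it down.

servo_tool([
  [0, -0.5, 0.5, 0, 0],
  [0, -0.5, 0.5, 0, 0],
  [0, -0.5, 0.5, 0, 0],
  [0, -0.5, 0.6, 0, 0],
  [0, -0.5, 0.6, 0, 0],
  [0, -0.4, 0.6, 0, 0],
  [0, -0.4, 0.8, 0, 0],
  [0, -0.4, 0.8, 0, 0],
  [0, -0.2, 0.7, 0, 0],
  [0, -0.1, 0.7, 0, 0],
])

```text
time: 7.82
ee_pos: [538.9, 136.6, 89.8]
tool_rot: [3.141, -0.0, -2.819]
wrist_force: [-0.0, 0.3, -0.4]
finger_gap: 0.002
grip_force: 0.0
```

servo_tool([
  [0, 0, 0.3, 0, 0],
  [0, 0, 0, 0, 0],
  [0, 0, 0, 0, 0],
])

```text
time: 8.07
ee_pos: [538.9, 137.1, 87.7]
tool_rot: [3.141, -0.0, -2.818]
wrist_force: [1.1, -0.0, -0.3]
finger_gap: 0.007
grip_force: 0.0
```

Run:
```python
from h import *
print(togo((10,65),75,yw),bot.state()["wrist_force"])
```

```text
(array([-0.05, -0.09,  0.17]), np.float64(-0.0), array([538.9, 137.1,  87.7])) [ 1.13104475 -0.03013832 -0.27158286]
```

Tip is at 77 mm, just above the level bar. Now I'll retreat straight up and check.

servo_tool([
  [0, 0, -1, 0, 0],
  [0, 0, -3.5, 0, 0],
  [0, 0, -3.5, 0, 0],
  [0, 0, -3.5, 0, 0],
  [0, 0, -3.5, 0, 0],
  [0, 0, 0, 0, 0],
  [0, 0, 0, 0, 0],
])

```text
time: 8.65
ee_pos: [539.2, 137.1, 240.3]
tool_rot: [-3.14, 0.005, -2.818]
wrist_force: [-0.3, 0.6, 0.5]
finger_gap: 0.01
grip_force: 0.0
```

Run:
```python
from h import *
f=bot.grab_frame("side");m=bot.camera_model("side")
cv2.imwrite("pics/s5.png",cv2.resize(f[100:220,190:350,::-1],(640,480),interpolation=cv2.INTER_CUBIC))
for t in(0,.15,.3):print(t,((proj(m,np.r_[toW((10,122-112*np.cos(t))),70+112*np.sin(t)])-[190,100])*4).round())
```

```text
0 [302. 301.]
0.15 [301. 284.]
0.3 [300. 265.]
```

View pics/s5.png

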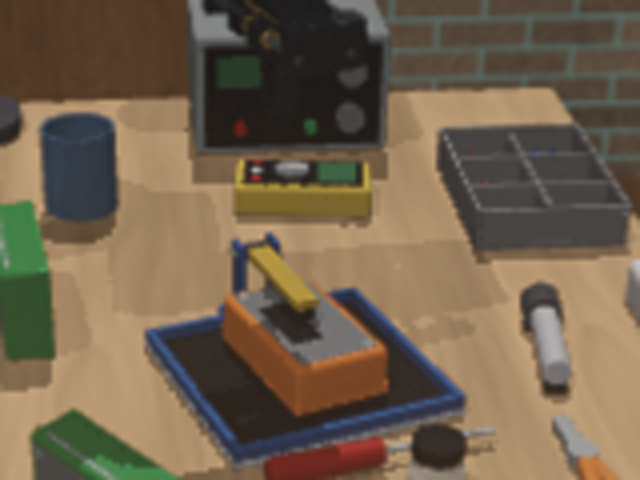

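The arm lies level: its tip is at about (302,302), against (302,301) predicted for angle 0. Its foot rests on the radio's back.

```bash
python3 -c "
from workcell import bot
print(bot.finish_job())"
```

```text
the job is handed in; nothing more can be done
None
```

The radio lies flat on its face in the cradle with its back cover up, the hold-down arm's foot rests on it, and the job was handed in after about 9 s of the 51 s allowed.

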